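# Pack the graded handbells in their tray

## Robot

A 6-joint arm with a two-finger parallel gripper is mounted at the origin on the work surface. World frame = base frame: x ahead of the robot, y to its left, z up, the work surface at z = 0. Lengths are in mm, angles in rad, forces in N, time in s.
With the tool pointing down it reaches from about 300 to 775 mm from the base axis. Payload 14.6 kg.
Tool frame: the origin (TCP) lies on the mounting face of the last link; the fingertips stand 173 mm ahead of it and the grasp point (between the pads) lies 155 mm ahead of it; z points along the fingers, y is the line along which they close (so a half turn about z gives the same grasp; the last joint's range is limited). The gripper opens to 85 mm and grips with 20 to 120 N. Pads are 22 mm wide; open, the fingers measure 114 mm over their backs; the gripper's body (76 mm by 85 mm) begins 54 mm behind the grasp point. The pads swing forward as they close: fully open they stand 13 mm farther back than shut.
Start: joints at [1.19, 0.3, 1.521, -0, 1.321, -0.067], TCP at [169.769, 523.134, 404.681] pointing down, gripper open.
Joint ranges: [-3.03, 3.03], [-0.79, 2.21], [0.23, 2.52], [-1.04, 4.18], [0, 3.07], [-2.55, 2.55]. Speed limits (rad/s): [2.22, 2.22, 2.57, 3.14, 3.14, 3.14].

## Interface

Orientations are given as a unit quaternion [w, x, y, z].
In Python, from bench import bot, imaging, ticket gives the robot as it stands.
- The arm moves only by the tool play_rows, never from a script. Its argument "rows" is one flat list of numbers, 7 for each row, row after row: the shift along the tool's x, y, z as a fraction of full scale, then the turn, a rotation vector about the tool's x, y, z as a fraction of full scale, then the closure, from -1 (fully open) to 1 (shut), so that 0 is half open. In form: [dx, dy, dz, rx, ry, rz, gripper, dx, dy, dz, rx, ry, rz, gripper, ...]. A call has 1 to 10 rows; each row is the pose to reach, as a shift and turn from the pose commanded when the call began, along the tool's axes at that moment; what a row does not reach only later rows make up. Full scale, the value 1, is 0.2 m for a shift and 30 degrees for a turn. A row lasts 1/10 s, in which the tool goes at most 50 mm and 8.59 degrees, less where a joint would pass 70% of its speed; a pose out of reach is approached as far as the arm can. A call with a number of a shift or a turn outside -1 to 1 is refused whole. A call with a gripper value outside its range is refused whole. The fingers move at their own pace and stop on an object; "newtons" is the grip in N (left out, the last holds). Time passes only in rows, so rows that repeat a pose let the fingers close. It gives the time, the measured TCP pose, the force, the opening and the grip force at its end, in the units of the state.
- bot.state(): the state, without advancing time (a new reading comes with each control period).
- imaging.read_camera(name): name is "scene" or "top" or "wrist"; returns a dict with "img" (480x640x3 uint8, red, green, blue), "z_map" (480x640 float32, mm along the optical axis (not along the pixel's ray), 0 where there is no reading), "fx", "fy", "cx", "cy" (pixels), "extrinsics" (4x4, takes a point from world to camera coordinates). Camera axes: x right, y up, looking along -z (the intrinsics and any distortion apply to the point x, -y, -z); pixel columns grow to the right and rows downward; lengths in mm; the calibration is good to about 2 mm. The wrist camera is an equidistant fisheye: a pixel r from the principal point sees the ray r / f radians off the axis. A picture is of the moment at which its call begins.
- ticket.close_job(): hands the job in; it is judged then, once.
Trained networks look in a picture, given as the dict that the camera call returned (one of the last four; its "shot" number tells which), for a name from the list of things; names that differ only in an ending like _2 or _b are one class to them, and where a whole thing is asked for, a point or a joint stands for the part that bears it (a point fixed in the world has none). Each returns a list of dicts, best first, with "p" (0 to 1); they miss things now and then, are a little off and sometimes report something else, mostly with a low value. They report only what shows in the picture. A call takes as long as a camera call. They do not tell look-alikes from the thing itself.
- imaging.silhouettes(picture, label): "region" (480x640 bool, what is visible of it) and "rect" ([centre column, centre row, width, height] in pixels, round what is visible of it).
The state is a dict: "time_s": time; "joints": joint angles; "dq": joint speeds; "joint_torque": joint torques, N m; "ee_pos": TCP position; "ee_rot": TCP orientation; "force": force on the tool from outside, world axes, zero at the start; "wrist_torque": the same for the moment, N m; "width": opening from 0.0 (shut) to 1.0 (fully open); "finger_force": force on a finger pad.
Only numpy, scipy, OpenCV 4.12 (cv2) and the standard library are available. Lean on these libraries where they do the work, as an engineer would, in place of code of your own. Each camera call takes 0.05 s, during which the arm holds its last target. There are 200 camera calls.

## Task

Pack the set of four round brass handbells into the wooden tray, each standing upright, mouth down, inside the round seat of its own size: smallest bell in the smallest seat and so on up to the largest. Knock nothing over, and leave the candlestick and the oblong goat bell standing where they are; they are not part of the set.

Things in the scene. Friction and masses are not known exactly. Their poses are not given: they have to be found in the camera images.
- bell_smallest: The smallest of the four round brass handbells, standing mouth down: 42 mm across its round flared mouth, 78 mm tall, about 90 g. The bell part reaches 41 mm; above it an upright 18 mm round handle on the axis from 47 mm to 68 mm height, ending in a 21 mm knob. Origin at the centre of the underside, z up the handle.
- bell_second: The second smallest of the four round brass handbells, standing mouth down: 52 mm across its round flared mouth, 92 mm tall, about 130 g. The bell part reaches 49 mm; above it an upright 18 mm round handle on the axis from 55 mm to 82 mm height, ending in a 21 mm knob. Origin at the centre of the underside, z up the handle.
- bell_third: The second largest of the four round brass handbells, standing mouth down: 62 mm across its round flared mouth, 106 mm tall, about 180 g. The bell part reaches 56 mm; above it an upright 18 mm round handle on the axis from 64 mm to 96 mm height, ending in a 21 mm knob. Origin at the centre of the underside, z up the handle.
- bell_largest: The largest of the four round brass handbells, standing mouth down: 72 mm across its round flared mouth, 120 mm tall, about 240 g. The bell part reaches 64 mm; above it an upright 18 mm round handle on the axis from 72 mm to 110 mm height, ending in a 21 mm knob. Origin at the centre of the underside, z up the handle.
- seat_smallest: The smallest of four round seats, for the smallest handbell: dark wooden collar, 60 mm inside, 70 mm outside, 9 mm high, round a grey felt floor 3 mm above its origin. Fixed; origin at the centre of its underside, 8 mm above the table. The seats stand two by two, 106 mm apart, in any order, in a fixed square light-wood tray (236 mm, walls 28 mm high, 8 mm thick).
- seat_second: The second smallest of four round seats, for the second smallest handbell: dark wooden collar, 70 mm inside, 80 mm outside, 9 mm high, round a grey felt floor 3 mm above its origin. Fixed; origin at the centre of its underside, 8 mm above the table. The seats stand two by two, 106 mm apart, in any order, in a fixed square light-wood tray (236 mm, walls 28 mm high, 8 mm thick).
- seat_third: The second largest of four round seats, for the second largest handbell: dark wooden collar, 80 mm inside, 90 mm outside, 9 mm high, round a grey felt floor 3 mm above its origin. Fixed; origin at the centre of its underside, 8 mm above the table. The seats stand two by two, 106 mm apart, in any order, in a fixed square light-wood tray (236 mm, walls 28 mm high, 8 mm thick).
- seat_largest: The largest of four round seats, for the largest handbell: dark wooden collar, 90 mm inside, 100 mm outside, 9 mm high, round a grey felt floor 3 mm above its origin. Fixed; origin at the centre of its underside, 8 mm above the table. The seats stand two by two, 106 mm apart, in any order, in a fixed square light-wood tray (236 mm, walls 28 mm high, 8 mm thick).
- candlestick: A look-alike that stays where it is: a brass candlestick, 96 mm tall, round foot 64 mm across, thin stem, and at the top a 42 mm drip dish with a 26 mm cup with a dark hollow. Loose. Origin at the centre of its underside.
- goat_bell: A look-alike that stays where it is: a brass goat bell of oblong, stepped shape, 60 by 46 mm at the mouth and 58 mm tall, with a thin wire loop on top up to 86 mm. Loose. Origin at the centre of its underside, long side along its x.
Mind the look-alikes: they are no part of the job. What is shaped like the bell_second but purple or turquoise is not meant.

How it is judged (in metres and radians):
At the end, for the whole second after the job is handed in: Each handbell stands upright (within 0.08 rad) on the felt of the seat of its own size, its centre within 12 mm of the seat's and its underside less than 6 mm above the seat's, released and at rest; the candlestick and the goat bell stand upright within 30 mm of where they were (horizontal distance between bell_smallest and seat_smallest below 0.012 m and z of bell_smallest in the frame of seat_smallest between 0 and 0.006 m and angle between each of bell_smallest, bell_second, bell_third, bell_largest's own z axis and vertical below 0.08 rad and linear speed of each of bell_smallest, bell_second, bell_third, bell_largest below 0.02 m/s and angular speed of each of bell_smallest, bell_second, bell_third, bell_largest below 0.3 rad/s and horizontal distance between bell_second and seat_second below 0.012 m and z of bell_second in the frame of seat_second between 0 and 0.006 m and horizontal distance between bell_third and seat_third below 0.012 m and z of bell_third in the frame of seat_third between 0 and 0.006 m and horizontal distance between bell_largest and seat_largest below 0.012 m and z of bell_largest in the frame of seat_largest between 0 and 0.006 m and distance of each of candlestick, goat_bell from where it was at the start of the episode below 0.03 m and angle between each of candlestick, goat_bell's own z axis and vertical below 0.15 rad); the robot touches nothing.
It fails at once if a handbell, the candlestick or the goat bell is knocked over (tilted by more than 1 rad) (angle between any of bell_smallest, bell_second, bell_third, bell_largest, candlestick, goat_bell's own z axis and vertical above 1 rad).
It fails at once if the candlestick or the goat bell is shifted by more than 30 mm (distance of any of candlestick, goat_bell from where it was at the start of the episode above 0.03 m).
It also fails if it takes over 131 s, if anything falls off the work surface, if the arm or the gripper's body presses on something with over 40 N, if the wrist force passes 120 N, or if a joint passes its speed limit or range.

## Working session

There is one attempt and no reset: what is moved stays moved. The work goes in short steps, Python scripts to look and compute and a tool call to move; the robot and the scene stay as the last step left them, time stands still between calls to the robot, and variables do not carry over. Pictures are saved under pics/ and viewed, at most 14 in all, crops included, and the job is handed in when it is done.

Besides the shell and the picture viewer there is one more tool, called by a JSON object that holds its "method" and its "body", one argument or row to a line. play_rows: Moves the arm, as the interface text tells. Shift numbers are shares of 0.2 m and turn numbers shares of 30 degrees, none past 1 either way. Its arguments: {"type":"object","properties":{"rows":{"type":"array"},"newtons":{"type":"number"}},"required":["rows"]}

```bash
mkdir -p pics; python3 - <<'E'
from bench import bot, imaging
import cv2,pickle
print(bot.state())
for n in ("top","scene"):
    p=imaging.read_camera(n); cv2.imwrite(f"pics/{n}0.png",p["img"][:,:,::-1]); print(n,p["fx"],p["fy"],p["cx"],p["cy"],p["extrinsics"])
    pickle.dump(p,open(f"{n}0.pkl","wb"))
    for l in ["bell_smallest","bell_second","bell_third","bell_largest","seat_smallest","seat_second","seat_third","seat_largest","candlestick","goat_bell"]:
        print(l,[(round(d["p"],2),[round(float(x)) for x in d["rect"]]) for d in imaging.silhouettes(p,l)[:3]])
E
```

```text
{'time_s': 0.0, 'joints': array([ 1.19039658e+00,  3.00494078e-01,  1.52160759e+00,  3.44018390e-07,
        1.32074106e+00, -6.65982562e-02]), 'dq': array([-0.00116745,  0.00015323, -0.00124946, -0.00074752, -0.00098135,
        0.00069442]), 'joint_torque': array([-3.35082077e-04, -5.43505275e+01, -3.61790407e+01, -9.59974500e-05,
        4.03250000e-03, -7.38092979e-06]), 'ee_pos': array([169.76017402, 523.1065666 , 404.09737209]), 'ee_rot': array([-1.38698431e-04,  1.56257789e-01,  9.87716109e-01, -6.09458041e-04]), 'force': array([-0.59311639, -0.12421805, -0.10659927]), 'wrist_torque': array([ 0.02767781, -0.03577176,  0.04233725]), 'finger_force': 0.0, 'width': 0.9987687548224594}
top 435.56528668208995 435.56528668208995 322.89818863574686 241.14866885346154 [[-4.40945415e-03 -9.99983160e-01  3.77321486e-03 -3.92995650e+01]
 [ 9.99504478e-01 -4.28968018e-03  3.11832833e-02 -5.04244092e+02]
 [-3.11665723e-02  3.90884641e-03  9.99506561e-01 -8.04243559e+02]
 [ 0.00000000e+00  0.00000000e+00  0.00000000e+00  1.00000000e+00]]
bell_smallest [(0.7, [508, 268, 35, 26]), (0.35, [212,
[... 665 characters left out ...]
4e-01 -2.23831639e-01  5.44328144e-01 -1.32050448e+03]
 [ 0.00000000e+00  0.00000000e+00  0.00000000e+00  1.00000000e+00]]
bell_smallest [(0.78, [132, 257, 24, 44])]
bell_second [(0.86, [267, 266, 24, 54]), (0.72, [148, 324, 39, 65]), (0.71, [254, 212, 24, 45])]
bell_third [(0.81, [274, 306, 46, 69])]
bell_largest [(0.89, [195, 233, 36, 59]), (0.31, [266, 264, 22, 53])]
seat_smallest [(0.7, [446, 218, 29, 19])]
seat_second [(0.9, [440, 259, 48, 32])]
seat_third [(0.76, [483, 243, 48, 25])]
seat_largest [(0.57, [409, 233, 51, 28]), (0.25, [440, 257, 45, 33])]
candlestick [(0.86, [198, 280, 37, 63])]
goat_bell [(0.87, [318, 258, 36, 52]), (0.55, [440, 260, 41, 32]), (0.46, [265, 266, 23, 52])]
```

View pics/top0.png

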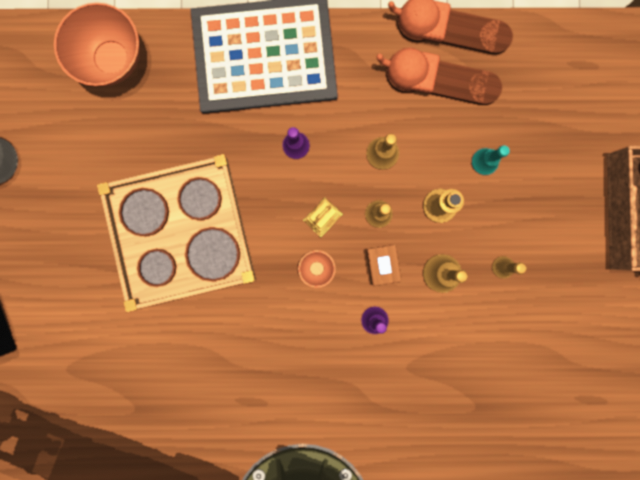

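View pics/scene0.png

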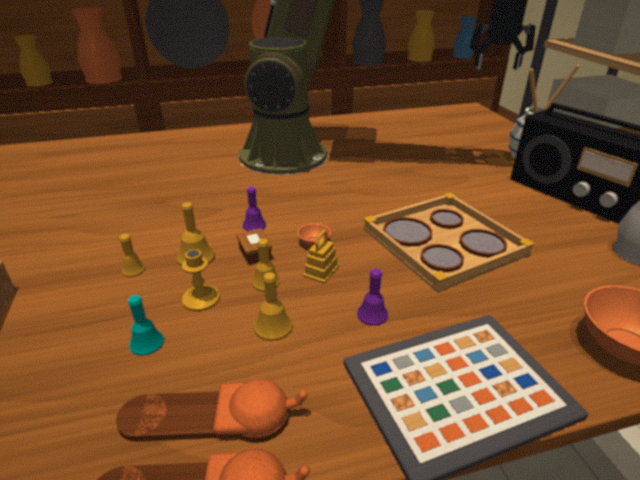

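The top view shows four brass round handbells at (383,150), (379,212), (443,273) and (509,267). The look-alikes are the candlestick (444,204), the goat bell (322,217), two purple bells (296,143) and (375,320), and a turquoise bell (490,160). The seats are at (145,212), (199,198), (156,267) and (213,254).

```bash
cat > h.py <<'E'
import numpy as np, cv2, pickle
def cloud(p):
    z=p["z_map"]; v,u=np.mgrid[0:480,0:640]
    X=np.stack([(u-p["cx"])/p["fx"]*z,-(v-p["cy"])/p["fy"]*z,-z],-1)
    E=p["extrinsics"]; W=(X-E[:3,3])@E[:3,:3]
    W[z==0]=np.nan
    return W
E
python3 - <<'E'
from h import *
p=pickle.load(open("top0.pkl","rb")); W=cloud(p)
print("table",np.nanmedian(W[380:400,300:500,2]))
m=((W[...,2]>12)&(np.arange(640)>260)[None]&(np.arange(480)>120)[:,None]&(np.arange(480)<340)[:,None]).astype(np.uint8)
n,L,S,C=cv2.connectedComponentsWithStats(m)
for i in range(1,n):
    if S[i,4]<60: continue
    P=W[L==i]; h=np.percentile(P[:,2],98); t=P[P[:,2]>h-12]
    print(C[i].round(),S[i,4],"h",h.round(1),"top xy",((t.max(0)+t.min(0))/2)[:2].round(1),"ext",np.ptp(t,axis=0)[:2].round(),"full",((P.max(0)+P.min(0))/2)[:2].round(),np.ptp(P,axis=0).round())
hsv=cv2.cvtColor(p["img"],cv2.COLOR_RGB2HSV)
g=((hsv[...,1]<70)&(np.arange(640)<260)[None]&(np.arange(640)>100)[None]&(np.arange(480)>160)[:,None]&(np.arange(480)<300)[:,None]).astype(np.uint8)
n,L,S,C=cv2.connectedComponentsWithStats(g)
for i in range(1,n):
    if S[i,4]<300: continue
    P=W[L==i]; c,_=cv2.minEnclosingCircle(P[:,:2].astype(np.float32)); 
    print("seat",C[i].round(),S[i,:5],np.nanmedian(P,0).round(1),"diam",2*np.sqrt(S[i,4]/np.pi)*790/435, np.ptp(P,axis=0).round(), ((P.max(0)+P.min(0))/2).round(1))
s=pickle.load(open("scene0.pkl","rb")); 
E
```

```text
table -0.2773859175726667
[295. 142.] 460 h 92.0 top xy [684.8   9.6] ext [18. 19.] full [683.   9.] [37. 43. 81.]
[383. 151.] 673 h 105.9 top xy [ 670. -153.] ext [19. 19.] full [ 669. -153.] [51. 54. 95.]
[491. 158.] 543 h 92.0 top xy [ 653.  -346.5] ext [19. 17.] full [ 653. -345.] [40. 38. 81.]
[623. 208.] 2639 h 60.7 top xy [ 559.1 -590.7] ext [220.  29.] full [ 559. -605.] [220.  57.  51.]
[446. 203.] 671 h 97.7 top xy [ 570.2 -261.1] ext [25. 26.] full [ 569. -260.] [43. 42. 87.]
[322. 216.] 677 h 85.8 top xy [549.4 -39.9] ext [29. 28.] full [549. -41.] [64. 65. 76.]
[379. 213.] 416 h 92.2 top xy [ 554.6 -145.5] ext [19. 19.] full [ 555. -145.] [43. 39. 82.]
[383. 265.] 1086 h 36.5 top xy [ 459.6 -150.5] ext [72. 59.] full [ 460. -150.] [72. 59. 13.]
[316. 269.] 574 h 27.4 top xy [452.8 -28.6] ext [66. 66.] full [453. -29.] [66. 66. 17.]
[444. 274.] 978 h 119.6 top xy [ 443.3 -262.6] ext [19. 19.] full [ 444. -262.] [ 63.  61. 110.]
[509. 268.] 370 h 78.5 top xy [ 453.6 -377.6] ext [19. 18.] full [ 454. -374.] [32. 25. 68.]
[375. 322.] 442 h 92.5 top xy [ 356.6 -136.5] ext [19. 20.] full [ 357. -136.] [42. 42. 82.]
seat [199. 198.] [ 181  180   37   37 1060] [585.3 189.   10.5] diam 66.7184312651226 [nan nan nan] [nan nan nan]
seat [143. 212.] [ 122  191   42   42 1395] [559.9 293.   10.6] diam 76.53850894933113 [nan nan nan] [nan nan nan]
seat [212. 254.] [ 188  230   48   48 1797] [481.1 164.5  10.5] diam 86.86942206689523 [nan nan nan] [nan nan nan]
seat [156. 267.] [141 252  31  32 776] [457.3 268.1  10.6] diam 57.085229880099384 [nan nan nan] [nan nan nan]
```

```bash
python3 -c "
import cv2
a=cv2.imread('pics/top0.png')[120:345,340:540]
cv2.imwrite('pics/crop.png',cv2.resize(a,None,fx=2.6,fy=2.6))"
```

```text
(no output)
```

View pics/crop.png

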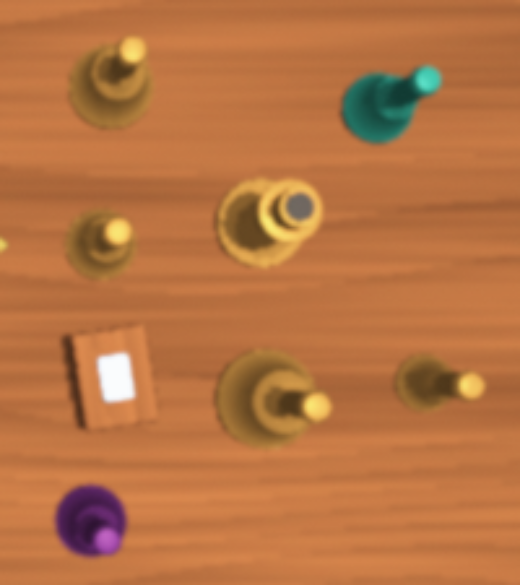

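The knob heights of 105.9, 92.2, 119.6 and 78.5 mm identify third, second, largest and smallest. The felt diameters of about 87, 77, 67 and 57 mm identify the seats, which are about 106 mm apart as expected. I'm turning the tool so it closes along world x while moving in.

{"method": "play_rows", "body": {
  "rows": [-0.97,-0.58,0,0,0,1,-1,-0.97,-0.58,0,0,0,1,-1,-0.97,-0.58,0,0,0,1,-1,-0.97,-0.58,0,0,0,1,-1,-0.97,-0.58,0,0,0,1,-1,-0.97,-0.58,0,0,0,1,-1],
  "newtons": 40
}}

```text
time_s: 1.7
ee_pos: [320.2, 350.9, 404.9]
ee_rot: [0.0, 0.408, 0.913, 0.0]
force: [-0.3, -0.3, 0.3]
width: 1.001
finger_force: 0.0
```

{"method": "play_rows", "body": {
  "rows": [-0.96,-0.12,0,0,0,1,-1,-0.96,-0.12,0,0,0,1,-1,-0.96,-0.12,0,0,0,1,-1,-0.96,-0.12,0,0,0,1,-1,-0.96,-0.12,0,0,0,1,-1,-0.96,-0.12,0,0,0,1,-1]
}}

```text
time_s: 2.3
ee_pos: [429.3, 194.2, 404.6]
ee_rot: [-0.0, 0.629, 0.777, -0.0]
force: [-0.3, -0.1, -0.8]
width: 0.997
finger_force: 0.0
```

{"method": "play_rows", "body": {
  "rows": [-0.9,-0.13,0,0,0,0.4,-1,-0.9,-0.13,0,0,0,0.4,-1,-0.9,-0.13,0,0,0,0.4,-1,-0.9,-0.13,0,0,0,0.4,-1,-0.9,-0.13,0,0,0,0.4,-1,-0.9,-0.13,0,0,0,0.4,-1]
}}

```text
time_s: 2.9
ee_pos: [441.2, 13.7, 404.7]
ee_rot: [-0.0, 0.707, 0.708, 0.0]
force: [0.3, 0.3, -0.4]
width: 0.998
finger_force: 0.0
```

{"method": "play_rows", "body": {
  "rows": [-1,0,0,0,0,0,-1,-1,0,0,0,0,0,-1,-1,0,0,0,0,0,-1,-1,0,0,0,0,0,-1,-1,0,0,0,0,0,-1,-1,0,0,0,0,0,-1,-1,0,0,0,0,0,-1]
}}

```text
time_s: 3.6
ee_pos: [441.8, -185.4, 404.6]
ee_rot: [-0.0, 0.706, 0.708, 0.0]
force: [-0.3, -0.7, -0.1]
width: 1.001
finger_force: 0.0
```

{"method": "play_rows", "body": {
  "rows": [-0.38,0.007,0,0,0,0,-1,-0.38,0.007,0,0,0,0,-1,-0.38,0.007,0,0,0,0,-1,-0.38,0.007,0.2,0,0,0,-1,-0.38,0.007,0.4,0,0,0,-1,-0.38,0.007,0.6,0,0,0,-1,-0.38,0.007,0.7,0,0,0,-1,-0.38,0.007,0.79,0,0,0,-1,-0.38,0.007,0.79,0,0,0,-1,-0.38,0.007,0.79,0,0,0,-1]
}}

```text
time_s: 4.6
ee_pos: [443.4, -262.1, 247.4]
ee_rot: [0.0, 0.706, 0.708, 0.0]
force: [0.6, -0.8, 0.4]
width: 0.998
finger_force: 0.0
```

```bash
python3 - <<'E'
from bench import imaging
import cv2
p=imaging.read_camera("wrist"); cv2.imwrite("pics/w1.png",p["img"][:,:,::-1])
E
```

```text
(no output)
```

View pics/w1.png

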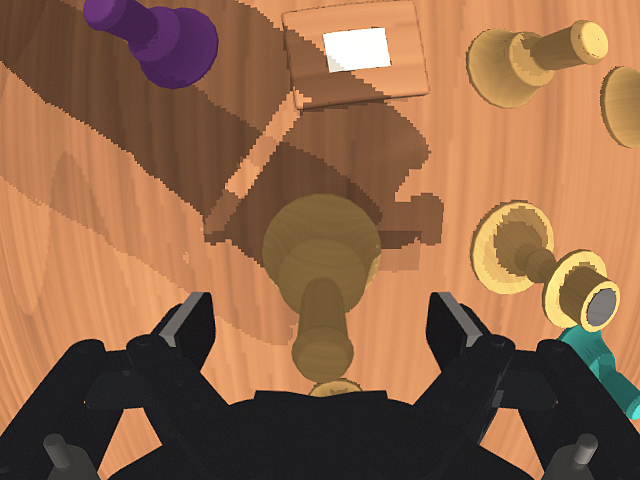

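The bell's handle, at (322,330), is centred between the pads at (190,330) and (455,330), and nothing is in the way. I'm closing.

{"method": "play_rows", "body": {
  "rows": [0,0,0,0,0,0,1,0,0,0,0,0,0,1,0,0,0,0,0,0,1,0,0,0,0,0,0,1,0,0,0,0,0,0,1,0,0,0,0,0,0,1,0,0,0,0,0,0,1,0,0,0,0,0,0,1,0,0,0,0,0,0,1,0,0,0,0,0,0,1],
  "newtons": 40
}}

```text
time_s: 5.65
ee_pos: [442.7, -263.3, 246.7]
ee_rot: [-0.0, 0.707, 0.707, -0.0]
force: [0.3, -1.1, 0.4]
width: 0.198
finger_force: 38.9
```

{"method": "play_rows", "body": {
  "rows": [0,0,-0.1,0,0,0,1,0,0,-0.3,0,0,0,1,0,0,-0.5,0,0,0,1,0,0,-0.7,0,0,0,1,0,0,-0.8,0,0,0,1,0.2,0,-0.8,0,0,0,1,0.45,0,-0.8,0,0,0,1,0.7,0,-0.8,0,0,0,1,0.9,0,-0.8,0,0,0,1,1,0,-0.8,0,0,0,1]
}}

```text
time_s: 6.65
ee_pos: [442.2, -60.7, 406.5]
ee_rot: [-0.0, 0.706, 0.708, -0.0]
force: [0.2, -0.4, -2.7]
width: 0.196
finger_force: 39.2
```

{"method": "play_rows", "body": {
  "rows": [0.2,0.04,0,0,0,0,1,0.45,0.1,0,0,0,0,1,0.7,0.15,0,0,0,0,1,0.9,0.19,0,0,0,0,1,1,0.19,0,0,0,0,1,1,0.19,0,0,0,0,1,1,0.19,0,0,0,0,1]
}}

```text
time_s: 7.35
ee_pos: [480.5, 136.7, 406.3]
ee_rot: [-0.0, 0.707, 0.708, -0.0]
force: [-1.2, -0.8, -3.0]
width: 0.195
finger_force: 39.3
```

{"method": "play_rows", "body": {
  "rows": [0.14,0.004,0,0,0,0,1,0.14,0.004,0,0,0,0,1,0.14,0.004,0.2,0,0,0,1,0.14,0.004,0.4,0,0,0,1,0.14,0.004,0.5,0,0,0,1,0.14,0.004,0.6,0,0,0,1,0.14,0.004,0.6,0,0,0,1]
}}

```text
time_s: 8.05
ee_pos: [481.0, 163.4, 284.4]
ee_rot: [-0.001, 0.707, 0.707, -0.002]
force: [-0.3, -0.5, -1.7]
width: 0.192
finger_force: 39.5
```

```bash
python3 - <<'E'
from bench import imaging
import cv2
p=imaging.read_camera("wrist"); cv2.imwrite("pics/w2.png",p["img"][:,:,::-1])
E
```

```text
(no output)
```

View pics/w2.png

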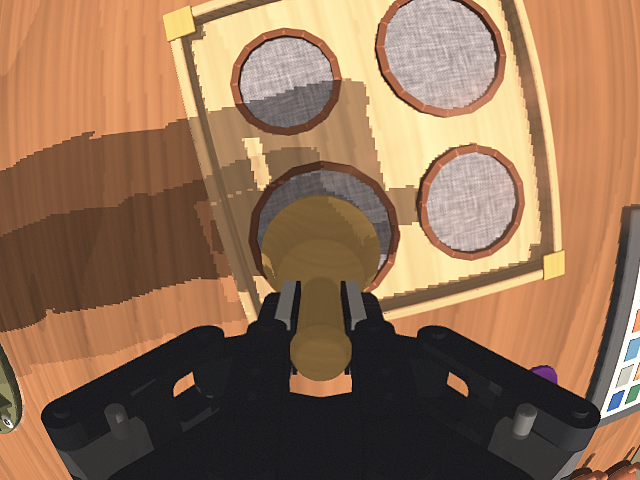

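The bell's mouth (263–380) is centred over the largest seat (250–398). I'm lowering and releasing, then rising.

{"method": "play_rows", "body": {
  "rows": [0,0,0.06,0,0,0,1,0,0,0.1,0,0,0,1,0,0,0.125,0,0,0,1,0,0,0.13,0,0,0,1,0,0,0.13,0,0,0,1,0,0,0.13,0,0,0,-0.4,0,0,0.13,0,0,0,-0.4,0,0,0.13,0,0,0,-0.4,0,0,0.13,0,0,0,-0.4,0,0,0.13,0,0,0,-0.4]
}}

```text
time_s: 9.1
ee_pos: [481.4, 164.8, 260.8]
ee_rot: [0.0, 0.707, 0.707, 0.0]
force: [0.6, 0.0, 0.4]
width: 0.699
finger_force: 0.0
```

{"method": "play_rows", "body": {
  "rows": [0,0,-0.1,0,0,0,-1,0,0,-0.3,0,0,0,-1,0,0,-0.5,0,0,0,-1,0,0,-0.73,0,0,0,-1,-0.2,0,-0.73,0,0,0,-1,-0.45,0,-0.73,0,0,0,-1,-0.7,0,-0.73,0,0,0,-1,-1,0,-0.73,0,0,0,-1,-1,0,-0.73,0,0,0,-1]
}}

```text
time_s: 10.0
ee_pos: [481.1, -39.0, 406.8]
ee_rot: [0.0, 0.708, 0.706, -0.0]
force: [-1.2, 0.7, 0.8]
width: 0.999
finger_force: 0.0
```

```bash
cat > chk.py <<'E'
from bench import bot,imaging
from h import *
p=imaging.read_camera("top"); W=cloud(p); pickle.dump(p,open("top1.pkl","wb"))
m=((W[...,2]>60)&(W[...,2]<140)&(W[...,1]<330)&(W[...,1]>-450)&(W[...,0]>330)&(W[...,0]<720)).astype(np.uint8)
n,L,S,C=cv2.connectedComponentsWithStats(m)
for i in range(1,n):
    if S[i,4]<40: continue
    P=W[L==i]; h=np.percentile(P[:,2],98); t=P[P[:,2]>h-12]
    print(C[i].round(),"h",h.round(1),"top",((t.max(0)+t.min(0))/2)[:2].round(1))
print(bot.state()["ee_pos"].round(1),bot.state()["time_s"])
E
python3 chk.py
```

```text
[293. 134.] h 93.0 top [684.3   9.6]
[389. 142.] h 106.7 top [ 669.9 -152.9]
[500. 152.] h 92.6 top [ 652.9 -346.2]
[451. 201.] h 97.8 top [ 570.2 -261.5]
[384. 208.] h 92.8 top [ 556.4 -145.4]
[204. 254.] h 131.6 top [480.8 162.9]
[518. 268.] h 79.5 top [ 453.6 -377.6]
[481.3 -38.3 406.8] 10.05
```

The largest bell is seated at (480.8,162.9), top at 131.6 mm. Next is the third bell.

{"method": "play_rows", "body": {
  "rows": [-0.12,0.2,0,0,0,0,-1,-0.25,0.4,0,0,0,0,-1,-0.38,0.6,0,0,0,0,-1,-0.5,0.8,0,0,0,0,-1,-0.57,0.94,0,0,0,0,-1,-0.57,0.94,0,0,0,0,-1,-0.57,0.94,0,0,0,0,-1,-0.57,0.94,0,0,0,0,-1]
}}

```text
time_s: 10.85
ee_pos: [669.1, -147.9, 407.0]
ee_rot: [-0.0, 0.707, 0.708, 0.0]
force: [0.0, 0.7, 0.3]
width: 0.997
finger_force: 0.0
```

{"method": "play_rows", "body": {
  "rows": [-0.023,0.004,0.2,0,0,0,-1,-0.023,0.004,0.4,0,0,0,-1,-0.023,0.004,0.6,0,0,0,-1,-0.023,0.004,0.75,0,0,0,-1,-0.023,0.004,0.855,0,0,0,-1,-0.023,0.004,0.855,0,0,0,-1,-0.023,0.004,0.855,0,0,0,-1,-0.023,0.004,0.855,0,0,0,-1]
}}

```text
time_s: 11.65
ee_pos: [670.5, -153.5, 238.1]
ee_rot: [0.001, 0.707, 0.707, 0.001]
force: [0.6, -0.1, 0.4]
width: 0.999
finger_force: 0.0
```

{"method": "play_rows", "body": {
  "rows": [0,0,0,0,0,0,1,0,0,0,0,0,0,1,0,0,0,0,0,0,1,0,0,0,0,0,0,1,0,0,0,0,0,0,1,0,0,0,0,0,0,1,0,0,0,0,0,0,1,0,0,0,0,0,0,1,0,0,0,0,0,0,1,0,0,0,0,0,0,1]
}}

```text
time_s: 12.65
ee_pos: [670.3, -153.8, 235.7]
ee_rot: [0.0, 0.707, 0.707, 0.0]
force: [0.8, 0.2, 1.3]
width: 0.199
finger_force: 37.9
```

{"method": "play_rows", "body": {
  "rows": [0,0,-0.1,0,0,0,1,0,0,-0.3,0,0,0,1,0,0,-0.5,0,0,0,1,0,0,-0.7,0,0,0,1,0,0,-0.85,0,0,0,1,0.2,-0.1,-0.85,0,0,0,1,0.45,-0.25,-0.85,0,0,0,1,0.7,-0.4,-0.85,0,0,0,1,0.9,-0.5,-0.85,0,0,0,1,1,-0.55,-0.85,0,0,0,1]
}}

```text
time_s: 13.65
ee_pos: [558.5, 48.5, 405.6]
ee_rot: [-0.0, 0.707, 0.708, -0.0]
force: [0.9, -0.4, -1.6]
width: 0.201
finger_force: 38.7
```

{"method": "play_rows", "body": {
  "rows": [0.2,0,0,0,0,0,1,0.45,0,0,0,0,0,1,0.7,0,0,0,0,0,1,0.9,0,0,0,0,0,1,1,0,0,0,0,0,1,1,0,0,0,0,0,1,1,0,0,0,0,0,1]
}}

```text
time_s: 14.35
ee_pos: [560.1, 246.1, 405.2]
ee_rot: [-0.0, 0.707, 0.707, -0.0]
force: [-0.1, -1.1, -1.8]
width: 0.199
finger_force: 38.8
```

{"method": "play_rows", "body": {
  "rows": [0.2,0,0,0,0,0,1,0.234,0,0,0,0,0,1,0.234,0,0,0,0,0,1,0.234,0,0.2,0,0,0,1,0.234,0,0.4,0,0,0,1,0.234,0,0.6,0,0,0,1,0.234,0,0.7,0,0,0,1,0.234,0,0.76,0,0,0,1,0.234,0,0.79,0,0,0,1,0.234,0,0.79,0,0,0,1]
}}

```text
time_s: 15.35
ee_pos: [560.4, 292.5, 248.2]
ee_rot: [0.0, 0.707, 0.707, 0.0]
force: [-0.9, -0.4, -0.7]
width: 0.198
finger_force: 38.9
```

{"method": "play_rows", "body": {
  "rows": [0,0,0,0,0,0,1,0,0,0,0,0,0,1,0,0,0,0,0,0,1,0,0,0,0,0,0,1]
}}

```text
time_s: 15.75
ee_pos: [560.1, 293.0, 248.1]
ee_rot: [0.0, 0.707, 0.707, 0.0]
force: [0.1, 0.4, -1.6]
width: 0.2
finger_force: 38.9
```

{"method": "play_rows", "body": {
  "rows": [0,0,0.006,0,0,0,1,0,0,0.006,0,0,0,1,0,0,0.006,0,0,0,1,0,0,0.006,0,0,0,-0.4,0,0,0.006,0,0,0,-0.4,0,0,0.006,0,0,0,-0.4,0,0,0.006,0,0,0,-0.4,0,0,0.006,0,0,0,-0.4]
}}

```text
time_s: 16.55
ee_pos: [560.1, 293.0, 246.4]
ee_rot: [-0.0, 0.707, 0.707, -0.0]
force: [0.7, -0.2, 0.2]
width: 0.702
finger_force: 0.0
```

{"method": "play_rows", "body": {
  "rows": [0,0,-0.1,0,0,0,-1,0,0,-0.3,0,0,0,-1,0,0,-0.5,0,0,0,-1,0,0,-0.78,0,0,0,-1,-0.2,0,-0.78,0,0,0,-1,-0.45,0,-0.78,0,0,0,-1,-0.7,0,-0.78,0,0,0,-1,-1,0,-0.78,0,0,0,-1,-1,0,-0.78,0,0,0,-1]
}}

```text
time_s: 17.45
ee_pos: [560.1, 88.9, 402.7]
ee_rot: [0.0, 0.708, 0.706, -0.0]
force: [0.3, 1.2, 0.7]
width: 0.999
finger_force: 0.0
```

{"method": "play_rows", "body": {
  "rows": [-0.2,0,0,0,0,0,-1,-0.45,0,0,0,0,0,-1,-0.7,0,0,0,0,0,-1,-1,0,0,0,0,0,-1,-1,0,0,0,0,0,-1,-1,0,0,0,0,0,-1]
}}

```text
time_s: 18.05
ee_pos: [560.3, -108.1, 402.3]
ee_rot: [-0.0, 0.708, 0.706, -0.0]
force: [0.1, -0.1, 0.5]
width: 1.001
finger_force: 0.0
```

```bash
python3 chk.py
```

```text
[293. 134.] h 92.4 top [684.7   9.6]
[503. 152.] h 92.5 top [ 652.7 -347. ]
[126. 208.] h 117.3 top [559.6 292.9]
[318. 218.] h 86.5 top [542.9 -33. ]
[204. 254.] h 130.9 top [480.8 162.4]
[518. 268.] h 79.1 top [ 453.7 -377.2]
[ 560.4 -106.8  402.4] 18.1
```

{"method": "play_rows", "body": {
  "rows": [-0.19,-0.024,0,0,0,0,-1,-0.19,-0.024,0,0,0,0,-1,-0.19,-0.024,0.2,0,0,0,-1,-0.19,-0.024,0.4,0,0,0,-1,-0.19,-0.024,0.6,0,0,0,-1,-0.19,-0.024,0.75,0,0,0,-1,-0.19,-0.024,0.885,0,0,0,-1,-0.19,-0.024,0.885,0,0,0,-1,-0.19,-0.024,0.885,0,0,0,-1,-0.19,-0.024,0.885,0,0,0,-1]
}}

```text
time_s: 19.1
ee_pos: [556.1, -144.4, 227.3]
ee_rot: [0.001, 0.707, 0.708, 0.001]
force: [0.1, -0.3, 0.2]
width: 1.001
finger_force: 0.0
```

{"method": "play_rows", "body": {
  "rows": [0,0,0,0,0,0,1,0,0,0,0,0,0,1,0,0,0,0,0,0,1,0,0,0,0,0,0,1,0,0,0,0,0,0,1,0,0,0,0,0,0,1,0,0,0,0,0,0,1,0,0,0,0,0,0,1,0,0,0,0,0,0,1,0,0,0,0,0,0,1]
}}

```text
time_s: 20.1
ee_pos: [555.6, -145.0, 225.7]
ee_rot: [0.0, 0.707, 0.707, 0.0]
force: [1.4, -0.8, 4.3]
width: 0.208
finger_force: 39.0
```

{"method": "play_rows", "body": {
  "rows": [0,0,-0.1,0,0,0,1,0,0,-0.3,0,0,0,1,0,0,-0.5,0,0,0,1,0,0,-0.7,0,0,0,1,0,0,-0.89,0,0,0,1,0.2,0.05,-0.89,0,0,0,1,0.45,0.1,-0.89,0,0,0,1,0.7,0.15,-0.89,0,0,0,1,0.9,0.15,-0.89,0,0,0,1,1,0.15,-0.89,0,0,0,1]
}}

```text
time_s: 21.1
ee_pos: [585.2, 58.2, 402.7]
ee_rot: [-0.001, 0.706, 0.708, -0.001]
force: [0.8, -0.8, -1.4]
width: 0.202
finger_force: 39.2
```

{"method": "play_rows", "body": {
  "rows": [0.2,0,0,0,0,0,1,0.45,0,0,0,0,0,1,0.66,0,0,0,0,0,1,0.66,0,0,0,0,0,1,0.66,0,0.2,0,0,0,1,0.66,0,0.4,0,0,0,1,0.66,0,0.6,0,0,0,1,0.66,0,0.7,0,0,0,1,0.66,0,0.7,0,0,0,1,0.66,0,0.7,0,0,0,1]
}}

```text
time_s: 22.1
ee_pos: [585.6, 186.8, 264.0]
ee_rot: [0.0, 0.707, 0.707, -0.0]
force: [-0.4, 0.3, -1.5]
width: 0.204
finger_force: 39.1
```

```bash
python3 - <<'E'
from bench import imaging,bot
import cv2
p=imaging.read_camera("wrist"); cv2.imwrite("pics/w3.png",p["img"][:,:,::-1])
print(bot.state()["ee_pos"])
E
```

```text
[585.71489395 186.85300615 264.91758749]
```

View pics/w3.png

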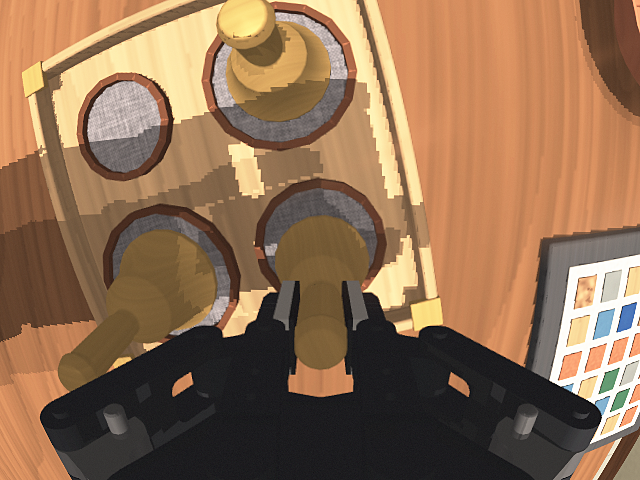

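The second bell's mouth (275–370) is centred over its seat (256–386), the other two bells stand in theirs, and the bell hangs upright. I'm lowering it.

{"method": "play_rows", "body": {
  "rows": [0.01,0,0.06,0,0,0,1,0.01,0,0.1,0,0,0,1,0.01,0,0.13,0,0,0,1,0.01,0,0.13,0,0,0,1,0.01,0,0.13,0,0,0,1,0.01,0,0.13,0,0,0,1]
}}

```text
time_s: 22.75
ee_pos: [585.4, 189.0, 237.4]
ee_rot: [-0.0, 0.707, 0.707, -0.0]
force: [0.4, -0.1, -1.5]
width: 0.201
finger_force: 39.2
```

{"method": "play_rows", "body": {
  "rows": [0,0,0.003,0,0,0,1,0,0,0.003,0,0,0,1,0,0,0.003,0,0,0,-0.4,0,0,0.003,0,0,0,-0.4,0,0,0.003,0,0,0,-0.4,0,0,0.003,0,0,0,-0.4,0,0,0.003,0,0,0,-0.4]
}}

```text
time_s: 23.45
ee_pos: [585.4, 189.0, 236.9]
ee_rot: [0.0, 0.707, 0.707, 0.0]
force: [0.3, -0.3, -0.1]
width: 0.703
finger_force: 0.0
```

{"method": "play_rows", "body": {
  "rows": [0,0,-0.1,0,0,0,-1,0,0,-0.3,0,0,0,-1,0,0,-0.5,0,0,0,-1,0,0,-0.83,0,0,0,-1,-0.2,0,-0.83,0,0,0,-1,-0.45,0,-0.83,0,0,0,-1,-0.7,0,-0.83,0,0,0,-1,-1,0,-0.83,0,0,0,-1,-1,0,-0.83,0,0,0,-1]
}}

```text
time_s: 24.35
ee_pos: [585.2, -15.3, 403.0]
ee_rot: [0.0, 0.708, 0.706, -0.0]
force: [-0.1, 1.2, 0.2]
width: 0.997
finger_force: 0.0
```

{"method": "play_rows", "body": {
  "rows": [-0.2,-0.1,0,0,0,0,-1,-0.45,-0.25,0,0,0,0,-1,-0.7,-0.4,0,0,0,0,-1,-1,-0.65,0,0,0,0,-1,-1,-0.65,0,0,0,0,-1,-1,-0.65,0,0,0,0,-1]
}}

```text
time_s: 24.95
ee_pos: [453.3, -213.8, 403.2]
ee_rot: [0.0, 0.708, 0.706, -0.0]
force: [-0.1, -0.2, -0.5]
width: 1.003
finger_force: 0.0
```

{"method": "play_rows", "body": {
  "rows": [-0.2,0,0,0,0,0,-1,-0.45,0,0,0,0,0,-1,-0.7,0,0,0,0,0,-1,-0.82,0,0,0,0,0,-1,-0.82,0,0,0,0,0,-1,-0.82,0,0,0,0,0,-1]
}}

```text
time_s: 25.55
ee_pos: [456.0, -374.6, 402.5]
ee_rot: [-0.0, 0.707, 0.707, 0.0]
force: [0.9, 0.2, -0.5]
width: 1.003
finger_force: 0.0
```

```bash
python3 chk.py
```

```text
[293. 134.] h 92.5 top [684.7   9.7]
[500. 152.] h 93.2 top [ 652.9 -347. ]
[187. 193.] h 104.1 top [585.  188.6]
[451. 201.] h 97.9 top [ 570.2 -260.9]
[126. 208.] h 117.3 top [559.8 293.1]
[322. 214.] h 87.1 top [550.1 -40.7]
[204. 254.] h 131.3 top [480.8 162.5]
[518. 268.] h 78.6 top [ 453.7 -376.8]
[380. 327.] h 93.2 top [ 356.6 -136.4]
[ 456.1 -374.1  402.7] 25.6
```

{"method": "play_rows", "body": {
  "rows": [-0.015,-0.012,0.2,0,0,0,-1,-0.015,-0.012,0.4,0,0,0,-1,-0.015,-0.012,0.6,0,0,0,-1,-0.015,-0.012,0.8,0,0,0,-1,-0.015,-0.012,0.92,0,0,0,-1,-0.015,-0.012,0.92,0,0,0,-1,-0.015,-0.012,0.92,0,0,0,-1,-0.015,-0.012,0.92,0,0,0,-1]
}}

```text
time_s: 26.4
ee_pos: [453.8, -377.9, 221.0]
ee_rot: [0.002, 0.707, 0.707, 0.0]
force: [0.2, 0.1, -0.1]
width: 0.996
finger_force: 0.0
```

{"method": "play_rows", "body": {
  "rows": [0,0,0,0,0,0,1,0,0,0,0,0,0,1,0,0,0,0,0,0,1,0,0,0,0,0,0,1,0,0,0,0,0,0,1,0,0,0,0,0,0,1,0,0,0,0,0,0,1,0,0,0,0,0,0,1,0,0,0,0,0,0,1,0,0,0,0,0,0,1]
}}

```text
time_s: 27.4
ee_pos: [453.3, -378.1, 219.0]
ee_rot: [0.0, 0.707, 0.707, 0.0]
force: [1.7, -1.2, 2.9]
width: 0.201
finger_force: 39.0
```

{"method": "play_rows", "body": {
  "rows": [0,0,-0.1,0,0,0,1,0,0,-0.3,0,0,0,1,0,0,-0.5,0,0,0,1,0,0,-0.7,0,0,0,1,0,0,-0.93,0,0,0,1,0.2,0,-0.93,0,0,0,1,0.45,0,-0.93,0,0,0,1,0.7,0,-0.93,0,0,0,1,0.9,0,-0.93,0,0,0,1,1,0,-0.93,0,0,0,1]
}}

```text
time_s: 28.4
ee_pos: [452.7, -175.4, 404.7]
ee_rot: [-0.0, 0.706, 0.708, -0.0]
force: [0.2, -0.6, -0.7]
width: 0.204
finger_force: 39.1
```

{"method": "play_rows", "body": {
  "rows": [0.2,0.02,0,0,0,0,1,0.45,0.02,0,0,0,0,1,0.7,0.02,0,0,0,0,1,0.95,0.02,0,0,0,0,1,1,0.02,0,0,0,0,1,1,0.02,0,0,0,0,1]
}}

```text
time_s: 29.0
ee_pos: [456.9, 23.2, 404.6]
ee_rot: [-0.0, 0.706, 0.708, -0.0]
force: [-0.1, -0.9, -1.6]
width: 0.205
finger_force: 39.2
```

{"method": "play_rows", "body": {
  "rows": [0.2,0,0,0,0,0,1,0.45,0,0,0,0,0,1,0.7,0,0,0,0,0,1,0.95,0,0,0,0,0,1,1,0,0,0,0,0,1,1,0,0,0,0,0,1]
}}

```text
time_s: 29.6
ee_pos: [457.3, 222.0, 404.3]
ee_rot: [-0.0, 0.707, 0.708, -0.001]
force: [-0.0, -1.1, -1.3]
width: 0.204
finger_force: 39.2
```

{"method": "play_rows", "body": {
  "rows": [0.2,0,0,0,0,0,1,0.23,0,0,0,0,0,1,0.23,0,0,0,0,0,1,0.23,0,0.2,0,0,0,1,0.23,0,0.4,0,0,0,1,0.23,0,0.6,0,0,0,1,0.23,0,0.75,0,0,0,1,0.23,0,0.75,0,0,0,1,0.23,0,0.75,0,0,0,1]
}}

```text
time_s: 30.5
ee_pos: [457.6, 266.8, 255.9]
ee_rot: [0.0, 0.707, 0.707, 0.0]
force: [0.6, -0.0, -0.5]
width: 0.204
finger_force: 39.2
```

```bash
python3 - <<'E'
from bench import imaging,bot
import cv2
p=imaging.read_camera("wrist"); cv2.imwrite("pics/w4.png",p["img"][:,:,::-1])
print(bot.state()["ee_pos"])
E
```

```text
[457.70214323 267.17561931 256.69640845]
```

View pics/w4.png

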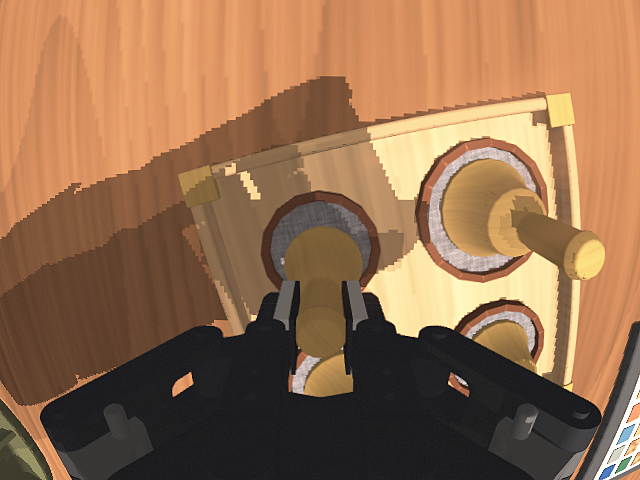

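The smallest bell (285–361) is centred over its seat (262–380). I'm lowering it.

{"method": "play_rows", "body": {
  "rows": [0.005,0,0.06,0,0,0,1,0.005,0,0.1,0,0,0,1,0.005,0,0.13,0,0,0,1,0.005,0,0.13,0,0,0,1,0.005,0,0.13,0,0,0,1,0.005,0,0.13,0,0,0,1]
}}

```text
time_s: 31.15
ee_pos: [457.3, 269.3, 229.6]
ee_rot: [0.0, 0.707, 0.707, 0.001]
force: [2.2, 0.6, 6.1]
width: 0.204
finger_force: 39.2
```

{"method": "play_rows", "body": {
  "rows": [0,0,0,0,0,0,-0.4,0,0,0,0,0,0,-0.4,0,0,0,0,0,0,-0.4,0,0,0,0,0,0,-0.4,0,0,0,0,0,0,-0.4]
}}

```text
time_s: 31.65
ee_pos: [456.9, 268.9, 228.8]
ee_rot: [-0.0, 0.707, 0.707, -0.0]
force: [-0.5, -0.3, 0.0]
width: 0.7
finger_force: 0.0
```

{"method": "play_rows", "body": {
  "rows": [0,0,-0.1,0,0,0,-0.4,0,0,-0.3,0,0,0,-0.4,0,0,-0.5,0,0,0,-0.4,0,0,-0.85,0,0,0,-0.4,-0.2,0,-0.85,0,0,0,-0.4,-0.45,0,-0.85,0,0,0,-0.4,-0.7,0,-0.85,0,0,0,-0.4,-1,0,-0.85,0,0,0,-0.4,-1,0,-0.85,0,0,0,-0.4]
}}

```text
time_s: 32.55
ee_pos: [456.7, 65.4, 399.1]
ee_rot: [0.0, 0.708, 0.706, -0.0]
force: [-0.1, 0.2, -0.0]
width: 0.703
finger_force: 0.0
```

{"method": "play_rows", "body": {
  "rows": [-0.2,0,0,0,0,0,-1,-0.45,0,0,0,0,0,-1,-0.6,0,0,0,0,0,-1,-0.6,0,0,0,0,0,-1,-0.6,0,0,0,0,0,-1,-0.6,0,0,0,0,0,-1,-0.6,0,0,0,0,0,-1]
}}

```text
time_s: 33.25
ee_pos: [457.2, -50.0, 398.9]
ee_rot: [-0.0, 0.706, 0.708, 0.0]
force: [-0.1, 0.4, 0.1]
width: 0.999
finger_force: 0.0
```

```bash
python3 chk.py; python3 -c "
import pickle,cv2
cv2.imwrite('pics/end.png',pickle.load(open('top1.pkl','rb'))['img'][:,:,::-1])"
```

```text
[293. 134.] h 92.8 top [684.8   9.7]
[500. 152.] h 92.2 top [ 652.5 -346.4]
[187. 193.] h 103.9 top [584.9 188.4]
[451. 201.] h 97.9 top [ 570.  -261.1]
[125. 208.] h 117.3 top [559.5 293.2]
[322. 214.] h 87.2 top [550.1 -39.9]
[204. 254.] h 131.5 top [480.9 162.5]
[141. 268.] h 89.9 top [456.9 267.9]
[457.1 -50.1 398.9] 33.3
```

View pics/end.png

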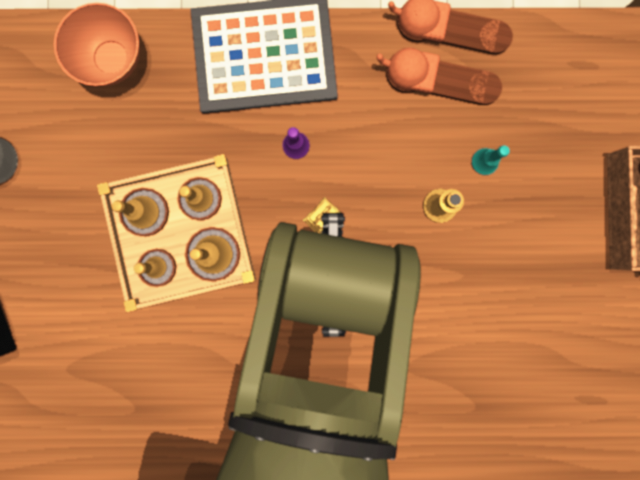

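All four bells stand in their seats at (141,212), (200,198), (212,254) and (156,267), with tops 11–12 mm higher than they were on the table, as the seats should make them. The candlestick and goat bell have not moved.

```bash
python3 -c "
from bench import ticket
print(ticket.close_job())"
```

```text
the job is handed in; nothing more can be done
None
```

All four handbells stand upright in the seats of their own size, within about 2 mm of centre; the candlestick and goat bell were not moved, and the job was handed in at about 33 s (the hand-in returned no verdict).

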